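Roll the perch into line with its brackets

TASK

The branch perch lies on the play board, short of the two small brackets that it will later be screwed between. With the fingertips on top of it, roll it along the board until it lies between the two brackets with both ends in line with the screws, and leave it there at rest; do not grip it, lift it or shove it from the side with the fingers down beside it. Leave the saucer, the seed dispenser and the bath house where they are.

Things in the scene. Friction and masses are not known exactly. Their poses are not given: they have to be found in the camera images.
- play_board: Fixed plywood board, flat, 230 (x) x 250 (y) x 12 mm, on the table; place and yaw vary. Origin: centre of its underside; z up. Two fixed wooden brackets (round-topped cheeks) stand on it at y = +/-106 mm, centred on x = +50 mm: 40 mm wide in x, 12 mm thick, 200 mm clear between them, 36 mm above the board. Steel wing screws stick out 23 mm from their outer faces at x = +50 mm.
- seat (a point): Where the middle of the perch's axis must come to lie: half-way between the two brackets, on the line through their screws, 28 mm above the table, 16 mm above the board's top. Axes as the board's: x = the level direction in which the perch must be rolled, y = along the line through the screws, z = up.
- perch: Loose dark branch perch, a round cylinder 32 mm across, 170 mm long, about 100 g. Origin on its axis, half-way along; y runs along the axis, z is up at the start. Starts 45-85 mm from the seat on its -x side, within 10 mm in y and 2 degrees of parallel. Under a finger pressed on its top at mid-length it rolls straight, without slipping, half as far as the finger moves.
- perch_end_a (a point): Centre of the perch's pale end face at its +y end, 85 mm from its origin.
- perch_end_b (a point): Centre of the perch's pale end face at its -y end, 85 mm from its origin.
- saucer: Bystander: loose pink ceramic saucer, 120 mm across, 22 mm high, on the table beyond the board's +x edge. Origin at the centre of its underside.
- dispenser: Bystander: loose plastic seed dispenser, 80 x 80 mm foot, 125 mm high, on the table beside the board on its -y side. Origin at the centre of its underside, z up.
- bath_house: Bystander: loose clear acrylic bath house with a shut door, about 134 x 124 mm and 123 mm high, on the table beside the board on its +y side. Origin at the centre of its underside, z up.
Mind the look-alikes: they are no part of the job. Of the things like the perch, leave any that is pink; of the rest the larger one is meant.

How it is judged:
On the way:
1. the perch has rolled about a quarter turn (angle between perch's own z axis and vertical above 1.4 rad), for 0.05 s.
At the end, for the whole second after the job is handed in: The perch lies at rest (under 10 mm/s) on the board between the brackets, the centre of each end within 8 mm (along the rolling direction) of the line through the screws (x of perch_end_a in the frame of seat between -0.008 and 0.008 m and x of perch_end_b in the frame of seat between -0.008 and 0.008 m and y of perch in the frame of seat between -0.016 and 0.016 m and z of perch in the frame of seat between -0.004 and 0.004 m and linear speed of perch below 0.01 m/s); the robot touches nothing.
It fails at once if the perch is lifted more than 10 mm off the board (z of perch in the frame of seat above 0.01 m).
It fails at once if the perch is gripped or shoved from the side: the fingers touch it with their tips down beside it, about as low as its axis or lower (contact force between the fingers and perch above 0.3 N and z of the grasp point in the frame of seat below 0.012 m).
It fails at once if the saucer is moved more than 15 mm (distance of saucer from where it was at the start of the episode above 0.015 m).
It fails at once if the seed dispenser is moved more than 15 mm (distance of dispenser from where it was at the start of the episode above 0.015 m).
It fails at once if the bath house is moved more than 15 mm (distance of bath_house from where it was at the start of the episode above 0.015 m).
It also fails if it takes over 61 s, if anything falls off the work surface, if the arm or the gripper's body presses on something with over 40 N, if the wrist force passes 120 N, or if a joint passes its speed limit or range.

ROBOT

A 6-joint arm with a two-finger parallel gripper is mounted at the origin on the work surface. World frame = base frame: x ahead of the robot, y to its left, z up, the work surface at z = 0. Lengths are in m, angles in rad, forces in N, time in s.
With the tool pointing down it reaches from about 0.35 to 0.775 m from the base axis. Payload 7.3 kg.
Tool frame: the origin (TCP) lies at the very end of the fingers, on their centre line; the grasp point (between the pads) lies 19 mm behind it (robot.pinch_z is the distance from the TCP to the grasp point, in m); z points along the fingers, y is the line along which they close (so a half turn about z gives the same grasp; the last joint's range is limited). The gripper opens to 92 mm and grips with 3 to 60 N. Pads are 19 mm wide; open, the fingers measure 130 mm over their backs; the gripper's body (75 mm by 190 mm) begins 47 mm behind the grasp point.
Start: joints at [1.157, 0.342, 1.524, -0, 1.275, -0.146], TCP at [0.139, 0.506, 0.227] pointing down, gripper open.
Joint ranges: [-2.53, 2.53], [-0.77, 2.02], [0.04, 2.7], [-1, 4.14], [0.28, 2.66], [-3.11, 3.11]. Speed limits (rad/s): [2.57, 2.57, 3.14, 3.14, 3.14, 3.14].

INTERFACE

Orientations are given as [roll, pitch, yaw] about the fixed x, y, z axes, in that order (R = Rz(yaw) Ry(pitch) Rx(roll)).
In Python, from cell import robot gives the robot as it stands.
- The arm moves only by the tool move_arm, never from a script. Its argument "motion" is a list of rows, each a list of 6 numbers: the shift along the tool's x, y, z in units of 0.1 m (1.0 is 0.1 m), then the turn, a rotation vector about the tool's x, y, z in units of pi rad (1.0 is pi rad). In form: [[dx, dy, dz, rx, ry, rz], ...]. A call has 1 to 12 rows; each row is the pose to reach, as a shift and turn from the pose commanded when the call began, along the tool's axes at that moment, turning the shorter way round; what a row does not reach only later rows make up. A row lasts 1/8 s, in which the tool goes at most 62.5 mm and 10.7 degrees, less where a joint would pass 70% of its speed; a pose out of reach is approached as far as the arm can. A call with a number of a shift or a turn outside -1 to 1 is refused whole. A call with a gripper value outside its range is refused whole. "fingers" is the opening, from -1 (shut) to 1 (fully open), set as the call begins (left out, the last holds). The fingers move at their own pace and stop on an object; "newtons" is the grip in N (left out, the last holds). Time passes only in rows, so rows that repeat a pose let the fingers close. It gives the time, the measured TCP pose, the force, the opening and the grip force at its end, in the units of the state.
- robot.observe(): the state, without advancing time (a new reading comes with each control period).
- robot.read_camera(name): name is "scene" or "top"; returns a dict with "image" (420x560x3 uint8, red, green, blue), "range_z" (420x560 float32, m along the optical axis (not along the pixel's ray), 0 where there is no reading), "vfov" (degrees; the focal length in pixels is half the picture's height over the tangent of half this angle, whatever the lens; pixels are square), "cx", "cy" (the principal point, pixels), "extrinsics" (4x4, takes a point from camera to world coordinates). Camera axes: x right, y up, looking along -z (the intrinsics and any distortion apply to the point x, -y, -z); pixel columns grow to the right and rows downward; lengths in m; the calibration is good to about 2 mm. A picture is of the moment at which its call begins.
- robot.hand_in(): hands the job in; it is judged then, once.
The state is a dict: "time": time; "qpos": joint angles; "qvel": joint speeds; "joint_efforts": joint torques, N m; "tool_pos": TCP position; "tool_rot": TCP orientation; "contact_force": force on the tool from outside, world axes, zero at the start; "torque": the same for the moment, N m; "opening": finger opening in m; "grip_force": force on a finger pad.
Only numpy, scipy, OpenCV 4.12 (cv2) and the standard library are available. Lean on these libraries where they do the work, as an engineer would, in place of code of your own. Each camera call takes 0.05 s, during which the arm holds its last target. There are 200 camera calls.

## Working session

There is one attempt and no reset: what is moved stays moved. The work goes in short steps, Python scripts to look and compute and a tool call to move; the robot and the scene stay as the last step left them, time stands still between calls to the robot, and variables do not carry over. Pictures are saved under pics/ and viewed, at most 10 in all, crops included, and the job is handed in when it is done.

Besides the shell and the picture viewer there is one more tool, called after "Call:" as name([rows], argument=value, ...), one row to a line, values as JSON. move_arm: Moves the arm, as the interface text tells. Shifts and turns lie within -1 to 1; 1 stands for 0.1 m of shift or pi rad of turn. Its arguments: {"type":"object","properties":{"motion":{"type":"array"},"fingers":{"type":"number"},"newtons":{"type":"number"}},"required":["motion"]}

```bash
mkdir -p pics; ls
cat > h.py <<'E'
import numpy as np, cv2
from cell import robot
def get(n):
    c=robot.read_camera(n); c['f']=c['image'].shape[0]/2/np.tan(np.radians(c['vfov'])/2); return c
def save(c,p): cv2.imwrite('pics/'+p,c['image'][:,:,::-1])
def cloud(c):
    z=c['range_z']; v,u=np.mgrid[:z.shape[0],:z.shape[1]]
    P=np.stack([(u-c['cx'])*z/c['f'],-(v-c['cy'])*z/c['f'],-z],-1)
    E=c['extrinsics']; return P@E[:3,:3].T+E[:3,3]
def ray(c,u,v,h):
    E=c['extrinsics']; d=E[:3,:3]@np.array([(u-c['cx'])/c['f'],-(v-c['cy'])/c['f'],-1]); o=E[:3,3]
    return o+d*(h-o[2])/d[2]
E
python3 - <<'E'
from h import *
for n in('scene','top'):
    c=get(n); save(c,n+'0.png'); print(n,c['vfov'],c['cx'],c['cy'],c['extrinsics'].round(3).tolist(),[k for k in c])
s=robot.observe(); print(s)
E
```

```text
pics
scene 52.16233847985388 286.83972002473956 208.70581212928724 [[0.771, -0.36, 0.525, 1.01], [0.637, 0.446, -0.629, -0.535], [-0.008, 0.819, 0.573, 0.538], [0.0, 0.0, 0.0, 1.0]] ['image', 'range_z', 'vfov', 'cx', 'cy', 'extrinsics', 'f']
top 54.66244706945765 281.62903155532314 210.331680398063 [[0.009, 0.996, -0.088, 0.454], [-1.0, 0.01, 0.011, 0.048], [0.012, 0.088, 0.996, 1.072], [0.0, 0.0, 0.0, 1.0]] ['image', 'range_z', 'vfov', 'cx', 'cy', 'extrinsics', 'f']
{'time': 0.1, 'qpos': array([ 1.15701796e+00,  3.42676499e-01,  1.52491562e+00, -8.28553940e-06,
        1.27538876e+00, -1.46021601e-01]), 'qvel': array([ 0.00075004, -0.00125155, -0.00105866, -0.00034438, -0.00126979,
        0.00019706]), 'joint_efforts': array([ 1.97992624e-03, -4.32007241e+01, -2.44697696e+01,  7.17865932e-02,
        5.26142854e-02, -7.31180671e-05]), 'tool_pos': array([0.13874528, 0.50596398, 0.22610433]), 'tool_rot': array([-3.14021805e+00, -1.94152216e-04,  2.87383817e+00]), 'contact_force': array([ 0.73717071, -0.48588044,  0.56925583]), 'torque': array([-0.00689194, -0.01829949, -0.0106479 ]), 'grip_force': 0.0, 'opening': 0.09173988188322856}
```

View pics/scene0.png

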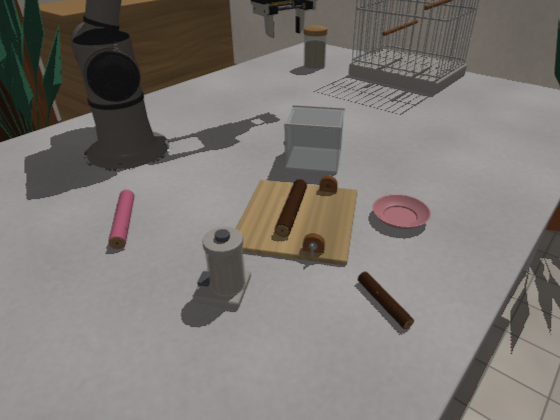

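View pics/top0.png

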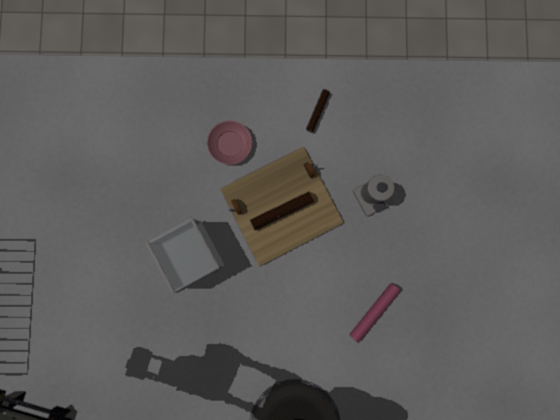

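The board is at about (282,206) in the top view, with the dark perch on it from (253,223) to (314,198). The brackets are at (238,206) and (312,170). The smaller dark rod at (318,110) and the pink one are look-alikes. Next I'll measure the board and perch.

```bash
cat > meas.py <<'E'
from h import *
def board_mask(c):
    hsv=cv2.cvtColor(c['image'],cv2.COLOR_RGB2HSV)
    m=((hsv[...,0]>8)&(hsv[...,0]<28)&(hsv[...,1]>70)&(hsv[...,2]>60)).astype(np.uint8)
    m=cv2.morphologyEx(m,cv2.MORPH_CLOSE,np.ones((5,5)))
    m[:60]=0 if c['cx']<284 else m[:60]
    n,l,s,_=cv2.connectedComponentsWithStats(m); 
    inside=[i for i in range(1,n) if 150<s[i,0]<350 and s[i,1]>100]
    i=max(inside,key=lambda i:s[i,4]); return (l==i).astype(np.uint8)
def dark(c,P,lo,hi):  # brown objects above the board
    im=c['image'].astype(int); d=(im[...,0]-im[...,2]>8)&(im.max(-1)<110)
    return d&(P[...,2]>lo)&(P[...,2]<hi)
if __name__=='__main__':
    for n in('top','scene'):
        c=get(n);P=cloud(c);m=board_mask(c)
        cn=max(cv2.findContours(m,cv2.RETR_EXTERNAL,cv2.CHAIN_APPROX_NONE)[0],key=cv2.contourArea)
        hull=cv2.convexHull(cn)
        W=np.array([ray(c,p[0][0],p[0][1],.012)[:2] for p in hull],np.float32)
        r=cv2.minAreaRect(W); print(n,'board',r, 'top z',np.median(P[m>0][:,2]), 'table z',np.median(P[300:,:150,2]) )
        fill=cv2.fillConvexPoly(np.zeros_like(m),hull,1)
        ctr=np.array(r[0]); near=np.hypot(P[...,0]-ctr[0],P[...,1]-ctr[1])<.15
        d=((P[...,2]>.022)&near&(P[...,2]<.07)).astype(np.uint8)
        k,l,s,_=cv2.connectedComponentsWithStats(d)
        for i in range(1,k):
            if s[i,4]<25: continue
            Q=P[l==i]; rr=cv2.minAreaRect(Q[:,:2].astype(np.float32)); print('  blob',s[i].tolist(),np.round(rr[0],4),np.round(rr[1],4),round(rr[2],1),'z95',np.percentile(Q[:,2],[50,97]).round(4), 'col',c['image'][l==i].mean(0).round())
E
python3 meas.py
```

```text
top board ((0.5618849992752075, 0.03665594756603241), (0.22799186408519745, 0.24775569140911102), 27.56003761291504) top z 0.011771474693968775 table z -0.0003825054989252674
  blob [303, 162, 15, 16, 103] [ 0.6588 -0.0398] [0.0399 0.0284] 27.6 z95 [0.0423 0.0497] col [55. 37. 24.]
  blob [250, 191, 64, 40, 824] [0.5466 0.037 ] [0.0321 0.1707] 26.4 z95 [0.041  0.0457] col [31. 19. 11.]
  blob [228, 199, 14, 16, 99] [0.5527 0.1614] [0.0396 0.0281] 26.9 z95 [0.043  0.0494] col [60. 44. 31.]
scene board ((0.5511824488639832, 0.056849926710128784), (0.22726978361606598, 0.30981114506721497), 27.731157302856445) top z 0.012724333664777876 table z 0.0005660715946990136
  blob [319, 175, 18, 15, 207] [0.5567 0.1538] [0.0339 0.0324] 73.3 z95 [0.036  0.0488] col [66. 44. 28.]
  blob [274, 179, 33, 55, 844] [0.5446 0.0379] [0.0316 0.1758] 25.9 z95 [0.0414 0.0453] col [56. 36. 23.]
  blob [302, 233, 23, 17, 283] [ 0.6548 -0.0359] [0.0396 0.0245] 25.3 z95 [0.0381 0.0489] col [73. 51. 34.]
```

Call:
move_arm([
  [-0.5,-0.33,0,0,0,0.06],
  [-1,-0.67,0,0,0,0.12],
  [-1,-0.67,0,0,0,0.18],
  [-1,-0.67,0,0,0,0.24],
  [-1,-0.67,0,0,0,0.2615],
  [-1,-0.67,0,0,0,0.2615],
], fingers=-1)

```text
time: 0.95
tool_pos: [0.2176, 0.4151, 0.2266]
tool_rot: [-3.141, 0.0, 2.053]
contact_force: [0.3, 1.1, 0.5]
opening: 0.0364
grip_force: 0.0
```

Call:
move_arm([
  [-0.5,0.1,0,0,0,0],
  [-1,0.21,0,0,0,0],
  [-1,0.21,0,0,0,0],
])

```text
time: 1.32
tool_pos: [0.2841, 0.3345, 0.2267]
tool_rot: [3.141, 0.001, 2.05]
contact_force: [-0.5, 0.5, 0.0]
opening: 0.0064
grip_force: 0.0
```

Call:
move_arm([
  [-0.5,0.1,0,0,0,0],
  [-1,0.21,0,0,0,0],
  [-1,0.21,0,0,0,0],
])

```text
time: 1.7
tool_pos: [0.3487, 0.2562, 0.2267]
tool_rot: [3.141, 0.0, 2.05]
contact_force: [-0.3, -0.3, 0.5]
opening: 0.0008
grip_force: 0.0
```

Call:
move_arm([
  [-0.5,0.1,0,0,0,0],
  [-1,0.21,0,0,0,0],
  [-1,0.21,0,0,0,0],
])

```text
time: 2.08
tool_pos: [0.4134, 0.178, 0.2265]
tool_rot: [3.141, -0.0, 2.05]
contact_force: [-0.4, -0.2, -0.9]
opening: 0.0003
grip_force: 0.0
```

Call:
move_arm([
  [-0.5,0.1,0,0,0,0],
  [-1,0.21,0,0,0,0],
  [-1,0.21,0,0,0,0],
])

```text
time: 2.45
tool_pos: [0.4781, 0.0997, 0.2263]
tool_rot: [-3.142, -0.0, 2.051]
contact_force: [0.5, 0.1, -0.2]
opening: 0.0002
grip_force: 0.0
```

Call:
move_arm([
  [-0.5,0.1,0,0,0,0],
  [-0.86,0.21,0,0,0,0],
  [-0.86,0.21,0,0,0,0],
  [-0.86,0.21,0.8,0,0,0],
  [-0.86,0.21,0.8,0,0,0],
  [-0.86,0.21,0.8,0,0,0],
])

```text
time: 3.2
tool_pos: [0.5337, 0.0357, 0.1456]
tool_rot: [-3.139, -0.003, 2.055]
contact_force: [0.4, 1.2, 0.4]
opening: 0.0004
grip_force: 0.0
```

Run:
```python
from h import *
c=get('scene'); im=c['image'][100:270,220:390,::-1]; cv2.imwrite('pics/s1.png',cv2.resize(im,None,fx=3.5,fy=3.5,interpolation=cv2.INTER_CUBIC))
print(robot.observe()['tool_pos'])
```

```text
[0.53491267 0.03521368 0.14695375]
```

View pics/s1.png

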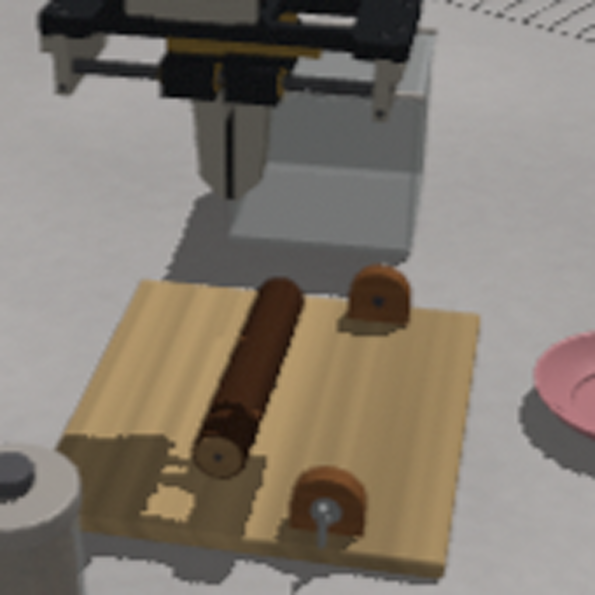

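The shut fingertips taper to a narrow edge, so I'll turn the tool 90°. That puts the 19 mm pad width along the rolling direction, and the fingers stay partly open for two contacts. I'll then roll it in short strokes.

Call:
move_arm([
  [0,0,0,0,0,0.055],
  [0,0,0,0,0,0.11],
  [0,0,0,0,0,0.165],
  [0,0,0,0,0,0.22],
  [-0.03,0.04,0,0,0,0.275],
  [-0.03,0.04,0,0,0,0.33],
  [-0.03,0.04,0.3,0,0,0.385],
  [-0.03,0.04,0.6,0,0,0.44],
  [-0.03,0.04,0.6,0,0,0.5],
  [-0.03,0.04,0.6,0,0,0.502],
  [-0.03,0.04,0.6,0,0,0.502],
  [-0.03,0.04,0.6,0,0,0.502],
], fingers=-0.13)

```text
time: 4.75
tool_pos: [0.541, 0.0325, 0.0875]
tool_rot: [3.141, -0.001, 0.477]
contact_force: [-0.7, 1.1, -0.5]
opening: 0.0399
grip_force: 0.0
```

```bash
cat > st.py <<'E'
from h import *
import sys
# board-frame report, from the scene camera (cylinder fit on points of the perch) and tool
yaw=np.radians(27.65); seat=np.array([.6060,.0603]); R=np.array([[np.cos(yaw),np.sin(yaw)],[-np.sin(yaw),np.cos(yaw)]])
s=robot.observe(); t=s['tool_pos']
print('t',s['time'],'tool bd',(R@(t[:2]-seat)).round(4),'z',t[2].round(4),'rot',s['tool_rot'].round(3),'yawdeg',np.degrees(s['tool_rot'][2]).round(2),'F',s['contact_force'].round(1))
for n in ('scene','top'):
    c=get(n);P=cloud(c);im=c['image'].astype(int)
    b=(P[...,:2]-seat)@R.T
    m=(abs(b[...,1])<.099)&(b[...,0]>-.12)&(b[...,0]<.05)&(P[...,2]>.02)&(P[...,2]<.052)&(im[...,0]-im[...,2]>9)
    m=cv2.erode(m.astype(np.uint8),np.ones((2,2)))>0
    if m.sum()<60: print(n,'few',m.sum()); continue
    Q=np.c_[b[m],P[m][:,2]]
    from scipy.optimize import least_squares
    def res(p):
        x0,k,z=p; return np.hypot((Q[:,0]-x0-k*Q[:,1])*np.cos(np.arctan(k)),Q[:,2]-.028-z)-.016
    r=least_squares(res,[np.median(Q[:,0]),0,0],loss='soft_l1',f_scale=.001).x
    y=np.percentile(Q[:,1],[1,99])
    print(n,m.sum(),'perch x0 %.4f'%r[0],'yaw deg %.2f'%np.degrees(-np.arctan(r[1])),'z %.4f'%r[2],'ends x a %.4f b %.4f'%(r[0]+r[1]*.085,r[0]-r[1]*.085),'y',y.round(4),y.mean().round(4))
if len(sys.argv)>1: save(get('scene'),sys.argv[1])
E
python3 st.py
```

```text
t 4.75 tool bd [-0.0704  0.0055] z 0.0875 rot [ 3.141e+00 -1.000e-03  4.770e-01] yawdeg 27.36 F [-0.7  1.1 -0.5]
scene 747 perch x0 -0.0659 yaw deg -1.34 z 0.0004 ends x a -0.0639 b -0.0679 y [-0.0775  0.0881] 0.0053
top few 0
```

Call:
move_arm([
  [-0.01,0,0.25,0,0,0],
  [-0.01,0,0.38,0,0,0],
  [-0.01,0,0.42,0,0,0],
  [-0.01,0,0.43,0,0,0],
  [-0.01,0,0.43,0,0,0],
  [-0.01,0,0.43,0,0,0],
])

```text
time: 5.6
tool_pos: [0.5401, 0.0319, 0.0442]
tool_rot: [3.141, -0.001, 0.475]
contact_force: [-0.5, 0.5, 2.9]
opening: 0.0402
grip_force: 1.2
```

Call:
move_arm([
  [0,0,0.01,0,0,0],
  [0.02,0,0.01,0,0,0],
  [0.06,0,0.01,0,0,0],
  [0.1,0,0.01,0,0,0],
  [0.14,0,0.01,0,0,0],
  [0.18,0,0.01,0,0,0],
  [0.21,0,0.01,0,0,0],
  [0.23,0,0.01,0,0,0],
  [0.24,0,0.01,0,0,0],
  [0.24,0,0.01,0,0,0],
  [0.24,0,0.01,0,0,0],
])

```text
time: 6.98
tool_pos: [0.5623, 0.0428, 0.044]
tool_rot: [3.14, -0.003, 0.475]
contact_force: [-1.0, 0.8, 7.5]
opening: 0.0401
grip_force: 4.0
```

```bash
python3 st.py
```

```text
t 6.975 tool bd [-0.0468  0.0048] z 0.044 rot [ 3.14e+00 -3.00e-03  4.75e-01] yawdeg 27.22 F [-1.   0.8  7.5]
scene 419 perch x0 -0.0530 yaw deg -1.18 z 0.0001 ends x a -0.0513 b -0.0548 y [-0.0784  0.0259] -0.0262
top few 0
```

Call:
move_arm([
  [0,0,-0.05,0,0,0],
  [-0.06,0,-0.1,0,0,0],
  [-0.125,0,-0.06,0,0,0],
  [-0.125,0,0,0,0,0],
  [-0.125,0,0,0,0,0],
  [-0.1,0,0,0,0,0],
  [-0.05,0,0,0,0,0],
  [0,0,0,0,0,0],
  [0.05,0,0,0,0,0],
  [0.1,0,0,0,0,0],
  [0.13,0,0,0,0,0],
  [0.13,0,0,0,0,0],
])

```text
time: 8.57
tool_pos: [0.5741, 0.0491, 0.0439]
tool_rot: [3.14, -0.003, 0.475]
contact_force: [-1.4, 1.1, 11.0]
opening: 0.0396
grip_force: 5.7
```

```bash
python3 st.py
```

```text
t 8.575 tool bd [-0.0335  0.0048] z 0.0439 rot [ 3.14e+00 -3.00e-03  4.75e-01] yawdeg 27.23 F [-1.4  1.1 11. ]
scene 420 perch x0 -0.0392 yaw deg -1.10 z 0.0000 ends x a -0.0376 b -0.0408 y [-0.0785  0.0236] -0.0275
top few 0
```

Call:
move_arm([
  [0,0,-0.05,0,0,0],
  [-0.06,0,-0.1,0,0,0],
  [-0.125,0,-0.06,0,0,0],
  [-0.125,0,-0.002,0,0,0],
  [-0.125,0,-0.002,0,0,0],
  [-0.1,0,-0.002,0,0,-0.001],
  [-0.05,0,-0.002,0,0,-0.002],
  [0,0,-0.002,0,0,-0.003],
  [0.05,0,-0.002,0,0,-0.004],
  [0.1,0,-0.002,0,0,-0.005],
  [0.13,0,-0.002,0,0,-0.005],
  [0.13,0,-0.002,0,0,-0.005],
])

```text
time: 10.18
tool_pos: [0.5855, 0.055, 0.044]
tool_rot: [3.14, -0.003, 0.49]
contact_force: [-0.9, 0.9, 9.5]
opening: 0.0398
grip_force: 5.1
```

```bash
python3 st.py
```

```text
t 10.175 tool bd [-0.0206  0.0048] z 0.044 rot [ 3.14e+00 -3.00e-03  4.90e-01] yawdeg 28.1 F [-0.9  0.9  9.5]
scene 413 perch x0 -0.0255 yaw deg -0.86 z -0.0000 ends x a -0.0243 b -0.0268 y [-0.0793  0.0255] -0.0269
top few 0
```

Call:
move_arm([
  [0,0,-0.05,0,0,0],
  [-0.06,0,-0.1,0,0,0],
  [-0.115,0,-0.06,0,0,0],
  [-0.115,0,0,0,0,0],
  [-0.115,0,0,0,0,0],
  [-0.09,0,0,0,0,-0.001],
  [-0.04,0,0,0,0,-0.002],
  [0.01,0,0,0,0,-0.003],
  [0.06,0,0,0,0,-0.004],
  [0.11,0,0,0,0,-0.005],
  [0.14,0,0,0,0,-0.005],
  [0.14,0,0,0,0,-0.005],
])

```text
time: 11.78
tool_pos: [0.5981, 0.0613, 0.044]
tool_rot: [3.14, -0.003, 0.506]
contact_force: [-0.4, -0.7, 9.0]
opening: 0.0405
grip_force: 4.7
```

```bash
python3 st.py
```

```text
t 11.775 tool bd [-0.0065  0.0045] z 0.044 rot [ 3.14e+00 -3.00e-03  5.06e-01] yawdeg 29.01 F [-0.4 -0.7  9. ]
scene 381 perch x0 -0.0126 yaw deg -0.17 z -0.0000 ends x a -0.0123 b -0.0128 y [-0.0973  0.0234] -0.037
top few 0
```

Call:
move_arm([
  [0,0,-0.05,0,0,0],
  [-0.06,0,-0.1,0,0,0],
  [-0.125,0,-0.06,0,0,0],
  [-0.125,0,0,0,0,0],
  [-0.125,0,0,0,0,0],
  [-0.1,0,0,0,0,0],
  [-0.05,0,0,0,0,0],
  [0,0,0,0,0,0],
  [0.05,0,0,0,0,0],
  [0.1,0,0,0,0,0],
  [0.12,0,0,0,0,0],
  [0.12,0,0,0,0,0],
])

```text
time: 13.38
tool_pos: [0.6087, 0.0668, 0.044]
tool_rot: [3.139, -0.003, 0.507]
contact_force: [0.8, -1.4, 7.9]
opening: 0.0401
grip_force: 4.3
```

Call:
move_arm([
  [0,0,0,0,0,0],
  [0,0,-0.03,0,0,0],
  [0,0,-0.3,0,0,0],
  [0,0,-0.6,0,0,0],
  [-0.3,0,-1,0,0,0],
  [-0.6,0,-1,0,0,0],
  [-1,0,-1,0,0,0],
  [-1,0,-1,0,0,0],
  [-1,0,-1,0,0,0],
])

```text
time: 14.5
tool_pos: [0.5203, 0.0187, 0.1429]
tool_rot: [3.142, -0.001, 0.506]
contact_force: [0.0, 0.9, 0.6]
opening: 0.0401
grip_force: 0.0
```

Call:
move_arm([
  [-0.5,0,-0.5,0,0,0],
  [-1,0,-1,0,0,0],
  [-1,0,-1,0,0,0],
  [-1,0,-1,0,0,0],
])

```text
time: 15.0
tool_pos: [0.4331, -0.0299, 0.2433]
tool_rot: [3.14, -0.002, 0.506]
contact_force: [-0.2, -0.2, -0.3]
opening: 0.0397
grip_force: 0.0
```

```bash
python3 st.py s2.png; python3 meas.py
```

```text
t 15.0 tool bd [-0.195   0.0003] z 0.2433 rot [ 3.14e+00 -2.00e-03  5.06e-01] yawdeg 28.99 F [-0.2 -0.2 -0.3]
scene 727 perch x0 0.0007 yaw deg -1.40 z 0.0002 ends x a 0.0028 b -0.0014 y [-0.0798  0.0849] 0.0025
top 707 perch x0 0.0029 yaw deg -1.22 z -0.0004 ends x a 0.0047 b 0.0011 y [-0.0768  0.0872] 0.0052
top board ((0.5620444416999817, 0.03655277192592621), (0.22780483961105347, 0.2480861395597458), 27.5600528717041) top z 0.011847401558294224 table z -0.0005405971575840329
  blob [303, 162, 15, 16, 103] [ 0.6588 -0.0401] [0.0393 0.0289] 27.5 z95 [0.0422 0.0494] col [61. 42. 28.]
  blob [239, 169, 64, 38, 805] [0.6058 0.0663] [0.0316 0.1709] 26.5 z95 [0.0409 0.0456] col [35. 21. 13.]
  blob [228, 199, 14, 15, 98] [0.5532 0.1615] [0.0394 0.028 ] 27.0 z95 [0.0432 0.0489] col [67. 49. 35.]
scene board ((0.5511824488639832, 0.056849926710128784), (0.22726978361606598, 0.30981114506721497), 27.731157302856445) top z 0.012696380766848259 table z 0.0005623575058663621
  blob [302, 175, 35, 75, 1228] [0.6019 0.0654] [0.0399 0.2496] 27.5 z95 [0.0411 0.0477] col [62. 40. 25.]
```

View pics/s2.png

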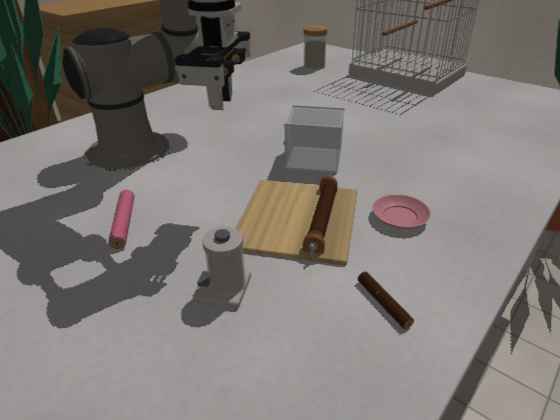

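The picture shows the perch at about (322,213), lying between the brackets at (328,185) and (313,243). Both views put its ends within 5 mm of the screw line, with the bystanders untouched and the arm clear.

```bash
python3 -c "
from cell import robot
print(robot.hand_in())"
```

```text
the job is handed in; nothing more can be done
None
```

I rolled the perch in between the brackets and handed the job in at about 15 s: both ends measured within 5 mm of the screw line (8 mm allowed), but the hand-in call gave no verdict.

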